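# Unstack the bench supplies onto their mats

### The arm

A 6-joint arm with a two-finger parallel gripper is mounted at the origin on a cart in front of the work surface, level with it; the furniture and walls round the work are solid. World frame = base frame: x ahead of the robot, y to its left, z up, the work surface at z = 0. Lengths are in m, angles in rad, forces in N, time in s.
With the tool pointing down it reaches from about 0.3 to 1 m from the base axis. Payload 5.1 kg.
Tool frame: the origin (TCP) lies at the centre of the arm's flange, where the gripper is bolted on; the fingertips stand 190 mm ahead of it and the grasp point (between the pads) lies 171 mm ahead of it (nose_length is the distance from the TCP to the fingertips, in m); z points along the fingers, y is the line along which they close (so a half turn about z gives the same grasp; the last joint's range is limited). The gripper opens to 95 mm and grips with 3 to 60 N. Pads are 20 mm wide; open, the fingers measure 119 mm over their backs; the gripper's body (75 mm by 180 mm) begins 59 mm behind the grasp point.
Start: joints at [-1.281, 0.124, 1.65, -0, 1.367, -0.083], TCP at [0.237, -0.605, 0.405] pointing down, gripper open.
Joint ranges: [-2.61, 2.61], [-1.02, 2.33], [0.03, 2.71], [-1.35, 4.49], [0.32, 2.68], [-2.91, 2.91]. Speed limits (rad/s): [2.57, 2.57, 3.14, 3.14, 3.14, 3.14].

### API

Orientations are given as a 3x3 rotation matrix whose columns are the frame's x, y, z axes.
In Python, from station import * gives the robot as it stands.
- The arm moves only by the shell command python3 -m pendant 'ROWS' [OPENING]. ROWS is JSON, a list of rows, each an object with "slide": the shift along the tool's x, y, z in cm, a list of three; "turn": the turn about the tool's z in rad. A call has 1 to 10 rows; each row is the pose to reach, as a shift and turn from the pose commanded when the call began, along the tool's axes at that moment; what a row does not reach only later rows make up. A row lasts 1/10 s, in which the tool goes at most 50 mm and 8.59 degrees, less where a joint would pass 70% of its speed; a pose out of reach is approached as far as the arm can. A call with a gripper value outside its range is refused whole. OPENING is the finger opening in cm, from 0 to 9.51, set as the call begins (- or left out, the last holds). The fingers move at their own pace and stop on an object; the grip force is fixed at half the most. Time passes only in rows, so rows that repeat a pose let the fingers close. It gives the time, the measured TCP pose, the force, the opening and the grip force at its end, in the units of the state.
- read_state(): the state, without advancing time (a new reading comes with each control period).
- snapshot(name): name is "side" or "top" or "wrist"; returns (picture, depth): 384x512x3 uint8, red, green, blue; 384x512 float32, m along the optical axis (not along the pixel's ray), 0 where there is no reading.
- camera_model(name): a dict with "fx", "fy", "cx", "cy" (pixels), "T" (4x4, takes a point from camera to world coordinates). Camera axes: x right, y up, looking along -z (the intrinsics and any distortion apply to the point x, -y, -z); pixel columns grow to the right and rows downward; lengths in m; the calibration is good to about 2 mm. A picture is of the moment at which its call begins: read the wrist's pose just before it. camera_model takes no time and is no camera call; for the wrist camera it gives the pose at the moment of the call.
- hand_in(): hands the job in; it is judged then, once.
The state is a dict: "t": time; "q": joint angles; "qvel": joint speeds; "joint_efforts": joint torques, N m; "tool_pos": TCP position; "tcp_rot": TCP orientation; "wrist_force": force on the tool from outside, world axes, zero at the start; "torque": the same for the moment, N m; "gripper_width": finger opening in m; "grip_force": force on a finger pad.
Only numpy, scipy, OpenCV 4.12 (cv2) and the standard library are available. Lean on these libraries where they do the work, as an engineer would, in place of code of your own. Each camera call takes 0.05 s, during which the arm holds its last target. There are 200 camera calls.

### The job

Take the pile on the film carton apart and lay the station out: the blue stopper upright on the small round red mat, the dropper bottle upright on the round yellow mat, the timer on the green mat and the carton itself on the long blue mat, each the way up it is now, centred in the white outline, the timer and carton lying squarely along it. Set each thing down on its mat, do not drop it, and leave the rubber bulb and the yellow-capped bottle standing where they are.

Things in the scene. Friction and masses are not known exactly. Their poses are not given: they have to be found in the camera images.
- film_carton: white and teal carton of sealing film, closed, the bottom of the pile, lying on the bench: 56 mm (its x) by 110 mm (its y) by 56 mm high, about 0.15 kg. Origin: centre of its underside
- amber_dropper: amber dropper bottle with a black cap, standing on one end of the carton, 60 mm beside the timer centre to centre: round, its body 33 mm in diameter up to 38 mm above the underside, the shoulder and cap above narrower (24 mm), 73 mm tall in all; take it by the body. Origin: centre of its underside
- bench_timer: flat white bench timer with three blue keys, lying on its back on the other end of the carton, its long side along the carton's: 50 mm (its x) by 60 mm (its y) by 16 mm high. Origin: centre of its underside
- blue_stopper: blue rubber stopper standing on the timer, round, 29 mm in diameter at its widest and 26 mm high. Origin: centre of its underside
- dropper_mat: round yellow mat, 62 mm in diameter, 3 mm thick, fixed to the bench, with a printed white circle of 48 mm: place of the dropper bottle. Origin: centre of its underside, on the bench top
- carton_mat: long blue mat, 76 mm (its x) by 130 mm (its y), 3 mm thick, fixed, with a printed white outline of 64 by 118 mm: place of the film carton. Origin: centre of its underside
- timer_mat: green mat, 72 mm (its x) by 82 mm (its y), 3 mm thick, fixed, with a printed white outline of 58 by 68 mm: place of the timer. Origin: centre of its underside
- stopper_mat: small round red mat, 52 mm in diameter, 3 mm thick, fixed, with a printed white circle of 40 mm: place of the stopper. Origin: centre of its underside
- rubber_bulb: bystander: dark red rubber pipette bulb, standing on its foot, neck up, 49 mm in diameter, 74 mm tall, loose. Origin: centre of its underside
- yellow_cap_bottle: bystander: clear bottle with white contents and a yellow cap, 42 mm in diameter, 98 mm tall, loose. Origin: centre of its underside
Mind the look-alikes: they are no part of the job. What is meant by the stopper_mat is not brown or grey, and is the larger of those in its own colour.

How it is judged:
By the outcome, as a careful person would: the job done as asked, in the order asked, and still so for the second after the job is handed in, with the robot touching nothing.
It also fails if it takes over 118 s, if anything falls off the work surface, if the arm or the gripper's body presses on something with over 40 N, if the wrist force passes 120 N, or if a joint passes its speed limit or range.

## Working session

There is one attempt and no reset: what is moved stays moved. The work goes in short steps, Python scripts to look and compute and a shell command to move; the robot and the scene stay as the last step left them, time stands still between calls to the robot, and variables do not carry over. Pictures are saved under pics/ and viewed, at most 14 in all, crops included, and the job is handed in when it is done.

```bash
mkdir -p pics; ls
python3 - <<'E'
from station import *
import cv2,numpy as np
np.set_printoptions(precision=4,suppress=True)
s=read_state();print(s['t'],s['tool_pos'],s['tcp_rot'],s['gripper_width'])
for n in ['top','side']:
    p,d=snapshot(n);np.savez(f'pics/{n}0.npz',p=p,d=d)
    cv2.imwrite(f'pics/{n}0.png',cv2.cvtColor(p,cv2.COLOR_RGB2BGR));m=camera_model(n);print(n,m,(d>0).mean())
print(camera_model('wrist'))
E
```

```text
pics
0.0 [ 0.2366 -0.6051  0.4035] [[ 0.9313  0.3642 -0.0006]
 [ 0.3642 -0.9313  0.002 ]
 [ 0.0002 -0.0021 -1.    ]] 0.09519231538364045
top {'fx': 357.8833892890313, 'fy': 357.8833892890313, 'cx': 257.8251349666594, 'cy': 194.44920357437684, 'T': array([[ 0.0088,  0.9832, -0.1822,  0.3187],
       [-0.9998,  0.0116,  0.0141,  0.0022],
       [ 0.016 ,  0.1821,  0.9832,  1.0996],
       [ 0.    ,  0.    ,  0.    ,  1.    ]])} 0.9962056477864584
side {'fx': 370.30764301590597, 'fy': 370.30764301590597, 'cx': 251.0109669294489, 'cy': 189.07747475186682, 'T': array([[-0.9842,  0.1246, -0.1259,  0.3583],
       [-0.1769, -0.6567,  0.7331,  0.8201],
       [ 0.0086,  0.7438,  0.6683,  0.8247],
       [ 0.    ,  0.    ,  0.    ,  1.    ]])} 0.9959309895833334
{'fx': 313.8204636473981, 'fy': 313.8204636473981, 'cx': 264.429291029285, 'cy': 190.89616321039762, 'T': array([[ 0.3637,  0.9013,  0.2355,  0.3031],
       [-0.9315,  0.3526,  0.0893, -0.5798],
       [-0.0025, -0.2518,  0.9678,  0.3824],
       [ 0.    ,  0.    ,  0.    ,  1.    ]])}
```

View pics/top0.png

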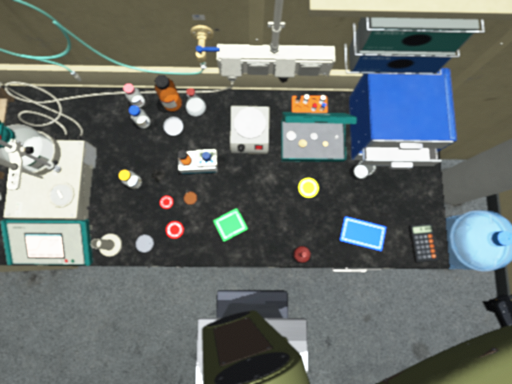

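View pics/side0.png

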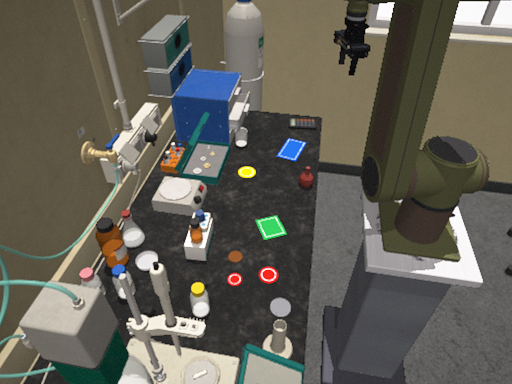

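Top view candidates: 
- **Stopper mat:** red disc (174,230), which is the larger. Look-alikes are the smaller red (166,201), brown (190,198) and grey (145,243).
- **Other mats:** yellow mat (308,187), with the yellow cap (125,175) as look-alike; green mat (231,225); blue mat (363,233), with the blue box (400,110) as look-alike.
- **Pile:** carton at (198,160), with the dropper on the left and the timer and stopper on the right.
- **Bystanders:** bulb (302,255) and yellow-capped bottle (128,178).

```bash
cat > h.py <<'E'
import cv2,numpy as np
from station import *
np.set_printoptions(precision=4,suppress=True)
def ray(m,u,v):
    d=np.array([(u-m['cx'])/m['fx'],-(v-m['cy'])/m['fy'],-1.]);return m['T'][:3,3],m['T'][:3,:3]@d
def plane(m,u,v,z):
    o,d=ray(m,u,v);return o+d*(z-o[2])/d[2]
def tri(a,b):
    (o1,d1),(o2,d2)=a,b
    A=np.stack([d1,-d2],1);k=np.linalg.lstsq(A,o2-o1,rcond=None)[0]
    p,q=o1+k[0]*d1,o2+k[1]*d2;return (p+q)/2,np.linalg.norm(p-q)
def cloud(m,d):
    v,u=np.mgrid[:d.shape[0],:d.shape[1]]
    c=np.stack([(u-m['cx'])/m['fx']*d,-(v-m['cy'])/m['fy']*d,-d],-1)
    return c@m['T'][:3,:3].T+m['T'][:3,3]
def mask(p,lo,hi):
    return cv2.inRange(cv2.cvtColor(p,cv2.COLOR_RGB2HSV),lo,hi)
def blobs(mk,amin=25):
    cs,_=cv2.findContours(mk,cv2.RETR_EXTERNAL,cv2.CHAIN_APPROX_NONE)
    return [c for c in cs if cv2.contourArea(c)>amin]
def snap(n,f):
    m=camera_model(n);p,d=snapshot(n);np.savez(f'pics/{f}.npz',p=p,d=d,T=m['T'])
    cv2.imwrite(f'pics/{f}.png',cv2.cvtColor(p,cv2.COLOR_RGB2BGR));return m,p,d
COL=dict(yellow=((22,120,120),(34,255,255)),green=((55,100,100),(80,255,255)),blue=((100,120,120),(118,255,255)),red=((0,150,120),(8,255,255)),red2=((172,150,120),(180,255,255)))
E
python3 - <<'E'
from h import *
for n in ['top','side']:
    z=np.load(f'pics/{n}0.npz');m=camera_model(n);P=cloud(m,z['d'])
    for k,(lo,hi) in COL.items():
        for c in blobs(mask(z['p'],lo,hi),20):
            (u,v),(w,h),a=cv2.minAreaRect(c)
            x=P[int(v),int(u)]
            if 0.1<x[0]<0.95 and -.8<x[1]<.8 and x[2]>-.02: print(n,k,(round(u),round(v)),(round(w),round(h)),'depth',x,'plane3mm',plane(m,u,v,.003))
    # things: points 
z=np.load('pics/top0.npz');m=camera_model('top');P=cloud(m,z['d'])
print(P[160:215:6,255]) 
for r in range(145,176,3): print(r,(P[r,174:222:3,2]*1000).round().astype(int))
t,s=np.load('pics/top0.npz')['p'],np.load('pics/side0.npz')['p']
a=cv2.resize(t[140:260,110:270],None,fx=5,fy=5,interpolation=cv2.INTER_CUBIC)
cv2.imwrite('pics/crop1.png',cv2.cvtColor(a,cv2.COLOR_RGB2BGR))
E
```

```text
top yellow (308, 187) (20, 21) depth [ 0.5468 -0.1701  0.0065] plane3mm [ 0.5476 -0.1722  0.003 ]
top yellow (124, 174) (11, 11) depth [0.5591 0.3737 0.0985] plane3mm [0.5805 0.4075 0.003 ]
top green (230, 224) (25, 29) depth [0.4286 0.074  0.0047] plane3mm [0.4279 0.0713 0.003 ]
top blue (363, 233) (46, 26) depth [ 0.405  -0.3329  0.0078] plane3mm [ 0.4044 -0.3368  0.003 ]
top blue (134, 110) (11, 9) depth [0.7555 0.3607 0.0947] plane3mm [0.7951 0.3911 0.003 ]
top blue (411, 106) (73, 86) depth [ 0.7341 -0.4231  0.1976] plane3mm [ 0.8237 -0.5159  0.003 ]
top blue (207, 48) (5, 22) depth [0.8357 0.1198 0.2922] plane3mm [1.019  0.1618 0.003 ]
top red (298, 252) (6, 14) depth [ 0.3449 -0.1317  0.0437] plane3mm [ 0.3448 -0.1383  0.003 ]
top red (174, 230) (17, 18) depth [0.4117 0.2411 0.0037] plane3mm [0.4102 0.2412 0.003 ]
top red (166, 202) (13, 14) depth [0.498  0.2704 0.003 ] plane3mm [0.4964 0.2703 0.003 ]
side yellow (198, 289) (14, 13) depth [0.5557 0.3764 0.0963] plane3mm [0.5797 0.3193 0.003 ]
side yellow (246, 172) (11, 17) depth [ 0.5471 -0.1708  0.0036] plane3mm [ 0.545  -0.
[... 984 characters left out ...]
.0051 -0.0004]
 [ 0.4607 -0.0053  0.0018]]
145 [ 3 -3  2 -3  0  0  3  1  1  2  1 -3 -1 -2  4 -1]
148 [-3 -4  0 -3  2 -2  3  2  1  0 -2  3  1  4  1 -3]
151 [  1   1 131 133   0   1  55  55  73  73  97  71  71  71  -3   1]
154 [  1   4 131 132 126  56  58  56  73  71  98  99  79  72   1   4]
157 [  0   3 131 132 116 101  54  57  73  70  96  97  82  73   2  -2]
160 [  2  -1 103 109 103  91  55  60  74  70  78  84  71  75   2   2]
163 [-1 -1 54 89 86 70 55 55 69 71 71 76 72 70 59  1]
166 [-1  1 54 57 54 57 59 56 69 67 64 63 64 58 12  1]
169 [-1 -4 55 55 59 56 57 51 50 49 50 48 45 45 14 -3]
172 [ 1  0 -4 26 23 20 20 18 16  8 10 12  8  9  6 -1]
175 [ 0  1  1 -1  3 -3  2  0  1  1 -1  3 -3 -1 -1  1]
```

View pics/crop1.png

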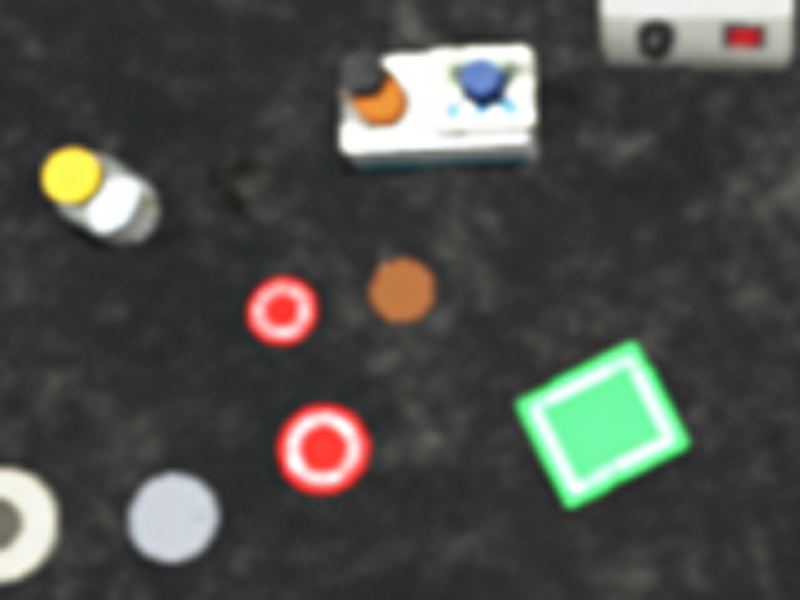

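The crop confirms the choice: the larger red mat with white ring is at crop (323,449), i.e. (174,230) in the full picture. The dropper is on the carton's left end and the timer with stopper is on its right. Now I'll go above the pile.

```bash
python3 -m pendant '[{"slide":[57,-60,0],"turn":0.373},{"slide":[57,-60,0],"turn":0.373},{"slide":[57,-60,0],"turn":0.373},{"slide":[57,-60,0],"turn":0.373},{"slide":[57,-60,0],"turn":0.373},{"slide":[57,-60,0],"turn":0.373},{"slide":[57,-60,0],"turn":0.373},{"slide":[57,-60,0],"turn":0.373},{"slide":[57,-60,0],"turn":0.373},{"slide":[57,-60,0],"turn":0.373}]'; python3 -c "
from h import *
s=read_state();print(s['t'],s['tool_pos'],s['tcp_rot'],s['wrist_force'])
z=np.load('pics/top0.npz');m=camera_model('top')
for u,v in [(178,152),(216,149),(217,166),(178,170)]: print(plane(m,u,v,.056))"
```

```text
t: 1.1
tool_pos: [0.4254, -0.1403, 0.4045]
tcp_rot: [[1.0, -0.001, 0.0], [-0.001, -1.0, -0.0], [0.0, 0.0, -1.0]]
wrist_force: [0.9, -0.2, -0.6]
gripper_width: 0.0953
grip_force: 0.0
1.1 [ 0.4254 -0.1403  0.4045] [[ 1.     -0.0006  0.0002]
 [-0.0006 -1.     -0.0001]
 [ 0.0002  0.0001 -1.    ]] [ 0.8834 -0.199  -0.6143]
[0.6397 0.2296 0.056 ]
[0.6507 0.1153 0.056 ]
[0.5976 0.1107 0.056 ]
[0.5837 0.2269 0.056 ]
```

```bash
python3 -m pendant '[{"slide":[15,-28,0]},{"slide":[15,-28,0]},{"slide":[15,-28,0]},{"slide":[15,-28,0]},{"slide":[15,-28,0]},{"slide":[15,-28,0]},{"slide":[15,-28,0]},{"slide":[15,-28,0]},{"slide":[15,-28,0]}]'; python3 -c "
from h import *
m,p,d=snap('wrist','w1');print(m['T'],read_state()['tool_pos'])"
python3 -m pendant '[{"slide":[4,-4,0]},{"slide":[4,-8,0]},{"slide":[4,-8,0]},{"slide":[4,-8,0]}]' |head -2; python3 -c "
from h import *
m,p,d=snap('wrist','w2');print(m['T'],read_state()['tool_pos'])
a=np.load('pics/w1.npz')['p'];cv2.imwrite('pics/w12.png',cv2.cvtColor(np.vstack([a[40:330],p[40:330]]),cv2.COLOR_RGB2BGR))"
```

```text
[[-0.0011  0.9677  0.2521  0.4967]
 [-1.     -0.0009 -0.001  -0.1408]
 [-0.0007 -0.2521  0.9677  0.3833]
 [ 0.      0.      0.      1.    ]] [ 0.4272 -0.135   0.4045]
[[ 0.0062  0.9681  0.2505  0.4985]
 [-1.      0.0075 -0.0043 -0.1349]
 [-0.006  -0.2505  0.9681  0.3834]
 [ 0.      0.      0.      1.    ]] [ 0.4265 -0.1377  0.4044]validation failed for argument at $[0]...
validation failed for argument at $[0]...
```

View pics/w12.png

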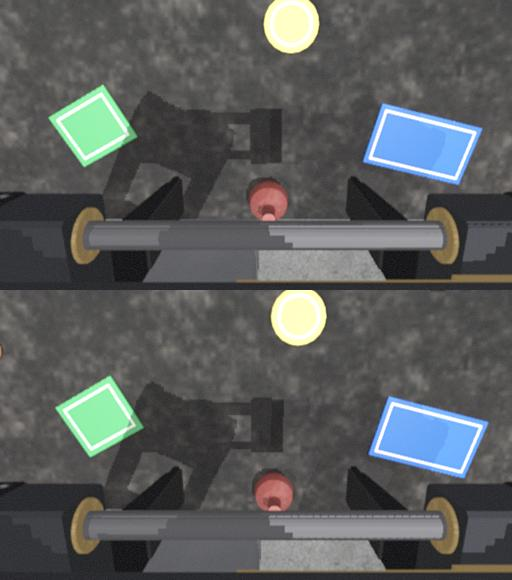

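The frames show, before the refused move: green mat (93,166), yellow mat (291,63), blue mat (422,184) and bulb (268,240), in full-picture pixels. The rows need a "turn" entry, so I'll repeat the move with it.

```bash
python3 -m pendant '[{"slide":[15,-28,0],"turn":0},{"slide":[15,-28,0],"turn":0},{"slide":[15,-28,0],"turn":0},{"slide":[15,-28,0],"turn":0},{"slide":[15,-28,0],"turn":0},{"slide":[15,-28,0],"turn":0},{"slide":[15,-28,0],"turn":0},{"slide":[15,-28,0],"turn":0},{"slide":[15,-28,0],"turn":0},{"slide":[15,-28,0],"turn":0}]' | head -2; python3 -c "
from h import *
m,p,d=snap('wrist','w3');print(m['T'],read_state()['tool_pos'])"
python3 -m pendant '[{"slide":[4,-6,0],"turn":0},{"slide":[4,-8,0],"turn":0},{"slide":[4,-8,0],"turn":0},{"slide":[4,-8,0],"turn":0},{"slide":[4,-8,0],"turn":0},{"slide":[4,-8,0],"turn":0}]' |head -2; python3 -c "
from h import *
m,p,d=snap('wrist','w4');print(m['T'],read_state()['tool_pos'])
a=np.load('pics/w3.npz')['p'];cv2.imwrite('pics/w34.png',cv2.cvtColor(np.vstack([a[0:290],p[0:290]]),cv2.COLOR_RGB2BGR))"
```

```text
t: 2.2
tool_pos: [0.5751, 0.1361, 0.4045]
[[-0.0025  0.9675  0.2528  0.6464]
 [-1.     -0.0024 -0.0009  0.1354]
 [-0.0002 -0.2528  0.9675  0.3833]
 [ 0.      0.      0.      1.    ]] [0.5751 0.1361 0.4048]
t: 2.85
tool_pos: [0.6152, 0.2163, 0.405]
[[-0.0024  0.9677  0.2521  0.6865]
 [-1.     -0.0021 -0.0012  0.2156]
 [-0.0006 -0.2521  0.9677  0.3838]
 [ 0.      0.      0.      1.    ]] [0.6153 0.2164 0.405 ]
```

View pics/w34.png

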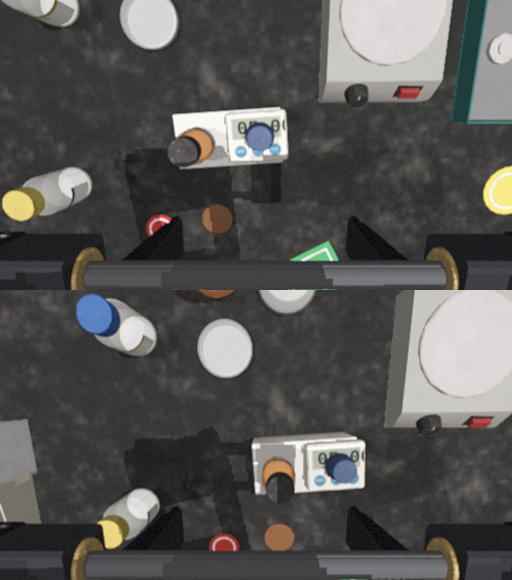

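Top half (w3): cap (183,151), stopper (260,137), timer (257,136), carton (230,138). Bottom half (w4): cap (280,196), stopper (344,177), timer (335,176). Measuring them by triangulation and depth.

```bash
cat > meas.py <<'E'
from h import *
M=camera_model('wrist')
def load(f):
    z=np.load(f'pics/{f}.npz');m=dict(M);m['T']=z['T'];return m,z['p'],z['d']
def band(m,d,zr,box):
    P=cloud(m,d);k=(d>0)&(P[...,2]>zr[0])&(P[...,2]<zr[1])
    for i in (0,1): k&=(P[...,i]>box[i][0])&(P[...,i]<box[i][1])
    mk=cv2.morphologyEx(k.astype(np.uint8)*255,cv2.MORPH_OPEN,np.ones((3,3)));b=blobs(mk,30)
    if not b: return None
    c=max(b,key=cv2.contourArea);z=P[mk>0][:,2].mean();q=np.array([plane(m,u,v,z)[:2] for u,v in c[:,0]])*1000
    (x,y),(w,h),a=cv2.minAreaRect(q.astype(np.float32));(cu,cv_),r=cv2.minEnclosingCircle(c)
    return dict(xy=(round(x,1),round(y,1)),wh=(round(w,1),round(h,1)),a=round(a,1),z=round(z*1000,1),uv=(round(cu,1),round(cv_,1)))
E
python3 - <<'E'
from meas import *
box=((.55,.70),(.08,.26));R={}
for n,zr in dict(stop=(.088,.115),cap=(.122,.14),timer=(.065,.085),tt=(.05,.08)).items():
    r=[]
    for f in ('w3','w4'):
        m,p,d=load(f);b=band(m,d,zr,box);r.append((m,b));print(n,f,b)
    if r[0][1] and r[1][1]: print('  tri',*tri(*[ray(m,*b['uv']) for m,b in r]))
# mats: w1/w2 by colour
for k,lohi in dict(green=((50,60,90),(85,255,255)),blue=((98,90,110),(120,255,255)),yellow=((22,60,120),(36,255,255))).items():
    for f in ('w1','w2'):
        m,p,d=load(f);c=max(blobs(mask(p,*lohi),100),key=cv2.contourArea)
        q=np.array([plane(m,u,v,.003)[:2] for u,v in c[:,0]])*1000
        print(k,f,cv2.minAreaRect(q.astype(np.float32)))
E
```

```text
stop w3 {'xy': (621.9, 140.4), 'wh': (23.4, 23.1), 'a': 89.9, 'z': np.float64(98.6), 'uv': (259.3, 137.2)}
stop w4 {'xy': (622.9, 142.3), 'wh': (25.3, 23.8), 'a': 89.9, 'z': np.float64(98.3), 'uv': (343.4, 180.2)}
  tri [0.621  0.1404 0.0911] 0.0005642466693653959
cap w3 {'xy': (613.3, 201.8), 'wh': (24.4, 24.7), 'a': 86.8, 'z': np.float64(128.4), 'uv': (183.0, 151.0)}
cap w4 {'xy': (613.6, 202.7), 'wh': (23.8, 24.6), 'a': 89.9, 'z': np.float64(128.4), 'uv': (280.0, 198.1)}
  tri [0.613  0.2026 0.1254] 0.0002770390316012413
timer w3 {'xy': (620.6, 143.2), 'wh': (49.2, 59.1), 'a': 3.8, 'z': np.float64(71.3), 'uv': (256.5, 135.3)}
timer w4 {'xy': (621.3, 144.5), 'wh': (49.6, 59.2), 'a': 4.1, 'z': np.float64(71.3), 'uv': (335.5, 175.0)}
  tri [0.6212 0.1434 0.0694] 8.338368914992808e-05
tt w3 {'xy': (618.3, 169.0), 'wh': (54.1, 111.7), 'a': 3.6, 'z': np.float64(64.3), 'uv': (230.0, 136.0)}
tt w4 {'xy': (619.9, 169.9), 'wh': (54.7, 115.3), 'a': 3.6, 'z': np.float64(63.7), 'uv': (308.4, 174.1)}
  tri [0.6204 0.1702 0.062 ] 0.0008698202527016045
green w1 ((428.3561096191406, 70.0171890258789), (73.9994888305664, 84.24935913085938), 28.393346786499023)
green w2 ((428.3127746582031, 70.1004638671875), (73.97254180908203, 84.5020523071289), 28.565349578857422)
blue w1 ((405.10546875, -335.736328125), (131.22618103027344, 78.09000396728516), 76.34815216064453)
blue w2 ((405.1422119140625, -335.58087158203125), (131.42782592773438, 78.23818969726562), 76.24179077148438)
yellow w1 ((546.5277099609375, -170.63525390625), (63.52525329589844, 62.85446548461914), 48.287559509277344)
yellow w2 ((546.6857299804688, -170.58285522460938), (62.872196197509766, 63.28664016723633), 64.62217712402344)
```

Everything agrees with the given sizes: tops at 98.5, 128.4 and 71.3 mm against the expected 98, 129 and 72 mm, and yaw about 3.7°. Checking the wrist joint for the turn direction.

```bash
python3 -c "
from h import *
s=read_state();print(s['t'],s['q'],s['tool_pos'],s['tcp_rot'],s['wrist_force'])"
```

```text
2.9 [ 0.256   0.1284  1.6448 -0.0001  1.3682  1.8285] [0.6153 0.2164 0.405 ] [[ 1.     -0.0017  0.0002]
 [-0.0017 -1.     -0.0001]
 [ 0.0002  0.0001 -1.    ]] [ 0.145  -0.4624  0.1506]
```

```bash
python3 -m pendant '[{"slide":[0.67,7.5,0],"turn":-1.638},{"slide":[0.67,7.5,0],"turn":-1.638},{"slide":[0.67,7.5,0],"turn":-1.638},{"slide":[0.67,7.5,0],"turn":-1.638},{"slide":[0.67,7.5,4],"turn":-1.638},{"slide":[0.67,7.5,7],"turn":-1.638},{"slide":[0.67,7.5,9],"turn":-1.638},{"slide":[0.67,7.5,10],"turn":-1.638},{"slide":[0.67,7.5,10],"turn":-1.638},{"slide":[0.67,7.5,10],"turn":-1.638}]' 7; python3 -m pendant '[{"slide":[0,0,0],"turn":-0.14},{"slide":[0,0,0],"turn":-0.14}]'; python3 -c "
from h import *
m,p,d=snap('wrist','w5');s=read_state();print(s['tool_pos'],s['tcp_rot'])
a=np.arctan2(s['tcp_rot'][1][0],s['tcp_rot'][0][0]);print(np.degrees(a))"
```

```text
t: 3.9
tool_pos: [0.6218, 0.1418, 0.3041]
tcp_rot: [[0.07, 0.998, -0.001], [0.998, -0.07, -0.0], [-0.0, -0.001, -1.0]]
wrist_force: [-0.1, 0.2, -0.3]
gripper_width: 0.0698
grip_force: 0.0
t: 4.1
tool_pos: [0.622, 0.1419, 0.305]
tcp_rot: [[-0.063, 0.998, 0.0], [0.998, 0.063, -0.0], [-0.0, 0.0, -1.0]]
wrist_force: [-0.2, -0.0, 1.0]
gripper_width: 0.0701
grip_force: 0.0
[0.622  0.1421 0.305 ] [[-0.0608  0.9982  0.0003]
 [ 0.9982  0.0608  0.    ]
 [-0.      0.0003 -1.    ]]
93.48369357194852
```

```bash
python3 -m pendant '[{"slide":[0,0,2],"turn":0},{"slide":[0,0,3.5],"turn":0},{"slide":[0,0,3.9],"turn":0},{"slide":[0,0,3.9],"turn":0}]'; python3 -m pendant '[{"slide":[0,0,0],"turn":0},{"slide":[0,0,0],"turn":0},{"slide":[0,0,0],"turn":0},{"slide":[0,0,0],"turn":0},{"slide":[0,0,0],"turn":0}]' 1.5
```

```text
t: 4.55
tool_pos: [0.6217, 0.1425, 0.2643]
tcp_rot: [[-0.063, 0.998, -0.003], [0.998, 0.063, -0.0], [-0.0, -0.003, -1.0]]
wrist_force: [-0.2, -0.6, 0.2]
gripper_width: 0.0701
grip_force: 0.0
t: 5.05
tool_pos: [0.6222, 0.1426, 0.2661]
tcp_rot: [[-0.064, 0.998, 0.0], [0.998, 0.064, 0.0], [0.0, 0.0, -1.0]]
wrist_force: [0.4, 0.4, -1.2]
gripper_width: 0.0355
grip_force: 0.0
```

```bash
python3 -m pendant '[{"slide":[0,0,0],"turn":0},{"slide":[0,0,0],"turn":0},{"slide":[0,0,0],"turn":0},{"slide":[0,0,0],"turn":0}]' 1; python3 -m pendant '[{"slide":[0,0,-1],"turn":0},{"slide":[0,0,-3],"turn":0},{"slide":[0,0,-6],"turn":0},{"slide":[0,0,-9],"turn":0},{"slide":[0,0,-10],"turn":0},{"slide":[0,0,-10],"turn":0}]'
```

```text
t: 5.45
tool_pos: [0.6222, 0.1426, 0.2659]
tcp_rot: [[-0.064, 0.998, 0.0], [0.998, 0.064, 0.0], [0.0, 0.0, -1.0]]
wrist_force: [-1.0, 1.1, 1.3]
gripper_width: 0.0284
grip_force: 30.0
t: 6.05
tool_pos: [0.6226, 0.1427, 0.3684]
tcp_rot: [[-0.064, 0.998, 0.005], [0.998, 0.064, 0.001], [0.0, 0.005, -1.0]]
wrist_force: [0.1, -0.4, -1.1]
gripper_width: 0.028
grip_force: 30.0
```

```bash
python3 -m pendant '[{"slide":[6.2,-20.6,0],"turn":0},{"slide":[6.2,-20.6,0],"turn":0},{"slide":[6.2,-20.6,0],"turn":0},{"slide":[6.2,-20.6,0],"turn":0},{"slide":[6.2,-20.6,2],"turn":0},{"slide":[6.2,-20.6,4],"turn":0},{"slide":[6.2,-20.6,5],"turn":0},{"slide":[6.2,-20.6,5],"turn":0},{"slide":[6.2,-20.6,5],"turn":0}]';python3 - <<'E'
from meas import *
m,p,d=snap('wrist','w6');s=read_state()
mk=mask(p,(0,70,100),(8,255,255))|mask(p,(172,70,100),(180,255,255))
for c in blobs(mk,100):
    q=(np.array([plane(m,u,v,.003)[:2] for u,v in c[:,0]])*1000).astype(np.float32)
    print(cv2.minAreaRect(c)[:2],cv2.minEnclosingCircle(q),cv2.minAreaRect(q)[:2])
print(s['tool_pos'],s['tcp_rot'])
E
```

```text
t: 6.95
tool_pos: [0.413, 0.1911, 0.3154]
tcp_rot: [[-0.064, 0.998, -0.001], [0.998, 0.064, -0.0], [-0.0, -0.001, -1.0]]
wrist_force: [0.3, 0.3, 0.5]
gripper_width: 0.028
grip_force: 30.0
((264.7500305175781, 131.75001525878906), (57.27564239501953, 57.982757568359375)) ((410.6138610839844, 240.77188110351562), 26.62058448791504) ((410.3081359863281, 240.8169403076172), (52.63681411743164, 52.07291030883789))
((361.5000305175781, 104.49999237060547), (43.84062194824219, 48.08325958251953)) ((495.2117919921875, 270.3014831542969), 20.579042434692383) ((495.0955505371094, 270.4621276855469), (40.653038024902344, 40.126060485839844))
[0.4132 0.1912 0.3161] [[-0.0639  0.998   0.0003]
 [ 0.998   0.0639  0.0001]
 [ 0.0001  0.0003 -1.    ]]
```

View pics/w6.png

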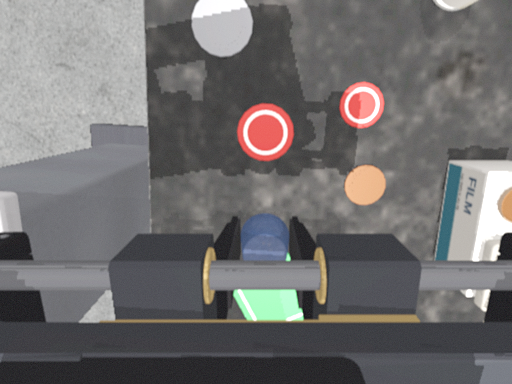

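Shown: the red mat (265,132), clear and 52.4 mm wide; the small red (361,104), brown (365,185) and grey (222,25) discs are the decoys; the stopper is held at (265,240). Setting it down.

```bash
python3 -m pendant '[{"slide":[5.1,0.05,2],"turn":0},{"slide":[5.1,0.05,6],"turn":0},{"slide":[5.1,0.05,9],"turn":0},{"slide":[5.1,0.05,11],"turn":0},{"slide":[5.1,0.05,11.5],"turn":0},{"slide":[5.1,0.05,11.7],"turn":0},{"slide":[5.1,0.05,11.8],"turn":0},{"slide":[5.1,0.05,11.8],"turn":0},{"slide":[5.1,0.05,11.8],"turn":0}]'
```

```text
t: 7.9
tool_pos: [0.4104, 0.2423, 0.1991]
tcp_rot: [[-0.064, 0.998, 0.002], [0.998, 0.064, 0.001], [0.001, 0.002, -1.0]]
wrist_force: [1.0, 1.1, -0.5]
gripper_width: 0.0281
grip_force: 30.0
```

```bash
python3 -m pendant '[{"slide":[0,0,0.1],"turn":0},{"slide":[0,0,0.2],"turn":0},{"slide":[0,0,0.2],"turn":0},{"slide":[0,0,0.2],"turn":0}]'; python3 -c "
from h import *
s=read_state();print(s['tool_pos'],s['wrist_force'])"
```

```text
t: 8.3
tool_pos: [0.4102, 0.2424, 0.1969]
tcp_rot: [[-0.064, 0.998, 0.001], [0.998, 0.064, 0.0], [0.0, 0.001, -1.0]]
wrist_force: [-1.8, -0.9, 6.1]
gripper_width: 0.028
grip_force: 30.0
[0.4102 0.2424 0.1969] [-1.769  -0.9229  6.1454]
```

Contact at 6 N. Releasing and backing up.

```bash
python3 -m pendant '[{"slide":[0,0,0],"turn":0},{"slide":[0,0,0],"turn":0},{"slide":[0,0,0],"turn":0},{"slide":[0,0,-2],"turn":0},{"slide":[0,0,-6],"turn":0},{"slide":[0,0,-10],"turn":0},{"slide":[0,0,-14],"turn":0},{"slide":[-5,0,-16],"turn":0},{"slide":[-5,0,-16],"turn":0},{"slide":[-5,0,-16],"turn":0}]' 7.5;python3 - <<'E'
from meas import *
m,p,d=snap('wrist','w7');s=read_state()
mk=mask(p,(0,70,100),(8,255,255))|mask(p,(172,70,100),(180,255,255))
c=[c for c in blobs(mk,100)]
for c in c:
    q=(np.array([plane(m,u,v,.003)[:2] for u,v in c[:,0]])*1000).astype(np.float32);print(cv2.minEnclosingCircle(q))
print(band(m,d,(.02,.04),((.37,.45),(.2,.29))))
print(s['tool_pos'],s['tcp_rot'])
cv2.imwrite('pics/c7.png',cv2.cvtColor(cv2.resize(p[40:260,150:400],None,fx=2,fy=2),cv2.COLOR_RGB2BGR))
E
```

```text
t: 9.3
tool_pos: [0.4131, 0.1916, 0.3561]
tcp_rot: [[-0.062, 0.998, 0.001], [0.998, 0.062, 0.001], [0.001, 0.001, -1.0]]
wrist_force: [-0.5, 0.2, -0.5]
gripper_width: 0.0751
grip_force: 0.0
((410.5147399902344, 241.0390167236328), 26.690431594848633)
((495.05914306640625, 270.2859191894531), 20.74833869934082)
{'xy': (411.1, 241.2), 'wh': (22.3, 23.8), 'a': 3.5, 'z': np.float64(27.4), 'uv': (264.5, 131.4)}
[0.4128 0.1921 0.3551] [[-0.0632  0.998  -0.0008]
 [ 0.998   0.0632  0.0002]
 [ 0.0003 -0.0008 -1.    ]]
```

View pics/c7.png

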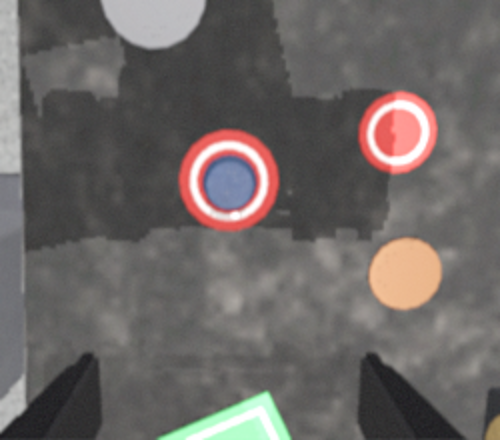

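The stopper sits upright within 1 mm of the red mat's centre (crop (230,182)). Next, the dropper.

```bash
python3 -m pendant '[{"slide":[-0.24,20.1,0],"turn":0},{"slide":[-0.24,20.1,0],"turn":0},{"slide":[-0.24,20.1,0],"turn":0},{"slide":[-0.24,20.1,0],"turn":0},{"slide":[-0.24,20.1,0],"turn":0},{"slide":[-0.24,20.1,0],"turn":0},{"slide":[-0.24,20.1,1],"turn":0},{"slide":[-0.24,20.1,2],"turn":0}]'
```

```text
t: 10.15
tool_pos: [0.6124, 0.2033, 0.3353]
tcp_rot: [[-0.065, 0.998, 0.0], [0.998, 0.065, 0.0], [0.0, 0.0, -1.0]]
wrist_force: [0.3, -0.6, 0.1]
gripper_width: 0.075
grip_force: 0.0
```

```bash
python3 -m pendant '[{"slide":[-0.1,0.1,3],"turn":0},{"slide":[-0.1,0.1,6],"turn":0},{"slide":[-0.1,0.1,8],"turn":0},{"slide":[-0.1,0.1,8.4],"turn":0},{"slide":[-0.1,0.1,8.4],"turn":0},{"slide":[-0.1,0.1,8.4],"turn":0}]'; python3 -m pendant '[{"slide":[0,0,0],"turn":0},{"slide":[0,0,0],"turn":0},{"slide":[0,0,0],"turn":0},{"slide":[0,0,0],"turn":0},{"slide":[0,0,0],"turn":0},{"slide":[0,0,0],"turn":0},{"slide":[0,0,0],"turn":0},{"slide":[0,0,0],"turn":0},{"slide":[0,0,0],"turn":0}]' 1
```

```text
t: 10.75
tool_pos: [0.6149, 0.2021, 0.2534]
tcp_rot: [[-0.065, 0.998, 0.002], [0.998, 0.065, 0.001], [0.0, 0.002, -1.0]]
wrist_force: [0.4, -0.1, 0.4]
gripper_width: 0.0748
grip_force: 0.0
t: 11.65
tool_pos: [0.6148, 0.2019, 0.2518]
tcp_rot: [[-0.064, 0.998, -0.0], [0.998, 0.064, -0.0], [-0.0, -0.0, -1.0]]
wrist_force: [-0.4, 0.4, -0.1]
gripper_width: 0.0323
grip_force: 30.0
```

```bash
python3 -m pendant '[{"slide":[0,0,-1],"turn":0},{"slide":[0,0,-4],"turn":0},{"slide":[0,0,-8],"turn":0},{"slide":[0,0,-12],"turn":0},{"slide":[0,0,-14],"turn":0},{"slide":[0,0,-14],"turn":0}]'|head -2
python3 - <<'E'
from h import *
for n in ('top','side'):
    z=np.load(f'pics/{n}0.npz');P=cloud(camera_model(n),z['d']).reshape(-1,3)
    for x0 in np.arange(.45,.8,.04):
        r=[]
        for y0 in np.arange(-.34,.3,.04):
            k=(P[:,0]>x0)&(P[:,0]<x0+.04)&(P[:,1]>y0)&(P[:,1]<y0+.04);r.append(int(1000*np.percentile(P[k,2],98)) if k.sum()>5 else -9)
        print(n,round(x0,2),r)
E
```

```text
t: 12.25
tool_pos: [0.6156, 0.2021, 0.3977]
top 0.45 [4, 4, 2, 3, 3, 4, 4, 3, 3, 6, 6, 4, 4, 4, 4, 4]
top 0.49 [4, 4, 4, 4, 4, 3, 4, 4, 3, 3, 4, 4, 4, 6, 4, 5]
top 0.53 [4, 4, 3, 5, 6, 4, 3, 4, 3, 4, 3, 3, 3, 4, 3, 3]
top 0.57 [121, 3, 3, 3, 4, 4, 3, 4, 3, 4, 4, 83, 77, 131, 56, 4]
top 0.61 [195, 34, 32, 33, 35, 34, 31, 3, 4, 35, 4, 99, 100, 131, 55, 4]
top 0.65 [196, 35, 30, 28, 35, 26, 25, 53, 55, 56, 54, 4, 4, 3, 4, 3]
top 0.69 [619, 619, 619, 619, 619, 619, 619, 59, 61, 60, 54, 3, 4, 4, 15, 15]
top 0.73 [197, 120, 128, 131, 134, 115, 117, 59, 61, 60, 59, 4, 3, 4, 16, 17]
top 0.77 [197, 58, 56, 59, 54, 53, 56, 54, 59, 59, 54, 4, 59, 112, 145, 149]
side 0.45 [1, 1, 2, 2, 1, 1, 2, 2, 1, 3, 3, 1, 2, 3, 2, 3]
side 0.49 [2, 1, 1, 1, 4, 1, 1, 1, 1, 1, 2, 2, 1, 4, 2, 4]
side 0.53 [2, 1, 1, 3, 5, 2, 1, 1, 2, 2, 1, 1, 1, 2, 1, 2]
side 0.57 [118, 1, 2, 2, 2, 2, 2, 2, 2, 2, 1, 73, 95, 130, 83, 1]
side 0.61 [193, 32, 32, 33, 33, 33, 31, 2, 1, 47, -9, 99, 99, 130, 88, 2]
side 0.65 [194, 32, 26, 27, 32, 27, 32, 51, 54, 56, 51, 2, 2, 1, 2, 1]
side 0.69 [194, 157, 157, 159, 159, 158, 157, 57, 58, 58, 54, 1, 2, 2, 14, 15]
side 0.73 [194, 32, 32, 32, 32, 36, 117, 57, 59, 58, 56, 1, 2, 2, 15, 15]
side 0.77 [194, 405, 406, 57, 546, 31, 51, 52, 57, 58, 148, 2, 26, 111, 129, 149]
```

```bash
python3 -m pendant '[{"slide":[-41.7,-9.3,0],"turn":0},{"slide":[-41.7,-9.3,0],"turn":0},{"slide":[-41.7,-9.3,0],"turn":0},{"slide":[-41.7,-9.3,0],"turn":0},{"slide":[-41.7,-9.3,0],"turn":0},{"slide":[-41.7,-9.3,0],"turn":0},{"slide":[-41.7,-9.3,0],"turn":0},{"slide":[-41.7,-9.3,0],"turn":0},{"slide":[-41.7,-9.3,0],"turn":0},{"slide":[-41.7,-9.3,4],"turn":0}]' |head -2; python3 -m pendant '[{"slide":[0,0,3],"turn":0},{"slide":[0,0,4],"turn":0},{"slide":[0,0,4],"turn":0},{"slide":[0,0,4],"turn":0}]'|head -2;python3 - <<'E'
from meas import *
m,p,d=snap('wrist','w8');s=read_state()
for c in blobs(mask(p,(22,60,120),(36,255,255)),100):
    q=(np.array([plane(m,u,v,.003)[:2] for u,v in c[:,0]])*1000).astype(np.float32);print(cv2.minAreaRect(c)[:2],cv2.minEnclosingCircle(q),cv2.minAreaRect(q)[:2])
print(s['tool_pos'],s['tcp_rot'],s['gripper_width'],s['q'])
E
```

```text
t: 13.25
tool_pos: [0.5494, -0.2244, 0.3562]
t: 13.65
tool_pos: [0.5492, -0.2201, 0.3124]
((264.5000305175781, 131.50001525878906), (69.29645538330078, 69.29645538330078)) ((546.7587890625, -170.67274475097656), 31.48328971862793) ((546.8464965820312, -170.38690185546875), (62.17197036743164, 62.33354949951172))
[ 0.5495 -0.2202  0.3134] [[-0.0649  0.9979  0.0023]
 [ 0.9979  0.0649 -0.0012]
 [-0.0014  0.0022 -1.    ]] 0.0320851512682659 [-0.4718  0.0706  1.8661 -0.      1.2023 -0.5367]
```

View pics/w8.png

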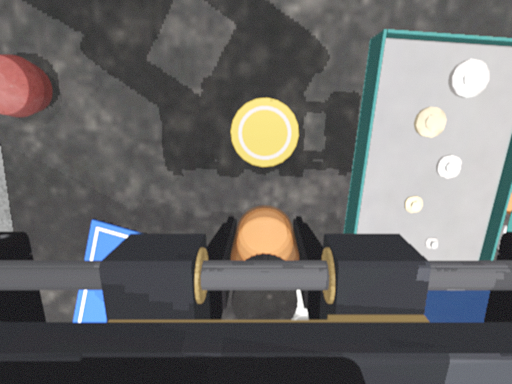

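The yellow mat is clear at (264,131), 62.2 mm wide, with the dropper held upright at (265,240). Setting it down.

```bash
python3 -m pendant '[{"slide":[4.98,0.05,2],"turn":0},{"slide":[4.98,0.05,6],"turn":0},{"slide":[4.98,0.05,9],"turn":0},{"slide":[4.98,0.05,10.5],"turn":0},{"slide":[4.98,0.05,11.1],"turn":0},{"slide":[4.98,0.05,11.3],"turn":0},{"slide":[4.98,0.05,11.4],"turn":0},{"slide":[4.98,0.05,11.4],"turn":0},{"slide":[4.98,0.05,11.4],"turn":0}]'
```

```text
t: 14.6
tool_pos: [0.5467, -0.1709, 0.199]
tcp_rot: [[-0.064, 0.998, 0.002], [0.998, 0.064, -0.001], [-0.001, 0.002, -1.0]]
wrist_force: [-0.5, -0.5, 0.4]
gripper_width: 0.0327
grip_force: 30.0
```

```bash
python3 -m pendant '[{"slide":[0,0,0.1],"turn":0},{"slide":[0,0,0.1],"turn":0},{"slide":[0,0,0.1],"turn":0}]'
```

```text
t: 14.9
tool_pos: [0.5468, -0.1708, 0.1987]
tcp_rot: [[-0.064, 0.998, 0.001], [0.998, 0.064, -0.001], [-0.001, 0.001, -1.0]]
wrist_force: [-2.4, 1.3, 6.0]
gripper_width: 0.0325
grip_force: 30.0
```

```bash
python3 -m pendant '[{"slide":[0,0,0],"turn":0},{"slide":[0,0,0],"turn":0},{"slide":[0,0,0],"turn":0},{"slide":[0,0,-2],"turn":0},{"slide":[0,0,-6],"turn":0},{"slide":[0,0,-10],"turn":0},{"slide":[0,0,-14],"turn":0},{"slide":[-4,0,-17],"turn":0},{"slide":[-5,0,-17],"turn":0},{"slide":[-5,0,-17],"turn":0}]' 7.5|head -2;python3 - <<'E'
from meas import *
m,p,d=snap('wrist','w9');s=read_state()
for zr in ((.065,.09),(.025,.045)): print(band(m,d,zr,((.5,.6),(-.22,-.12))))
for c in blobs(mask(p,(22,60,120),(36,255,255)),100):
    q=(np.array([plane(m,u,v,.003)[:2] for u,v in c[:,0]])*1000).astype(np.float32);print(cv2.minEnclosingCircle(q),cv2.minAreaRect(q)[:2])
print(s['tool_pos'],s['tcp_rot'],s['gripper_width'])
E
```

```text
t: 15.9
tool_pos: [0.5494, -0.2216, 0.3673]
{'xy': (547.5, -169.1), 'wh': (23.8, 24.2), 'a': 3.5, 'z': np.float64(75.5), 'uv': (265.1, 130.8)}
None
((546.7698364257812, -170.96031188964844), 31.91605567932129) ((546.768798828125, -170.27676391601562), (62.41841125488281, 62.490360260009766))
[ 0.549  -0.2206  0.3656] [[-0.063   0.998  -0.0016]
 [ 0.998   0.063   0.0013]
 [ 0.0014 -0.0015 -1.    ]] 0.07496472848152665
```

The dropper stands within about 1.5 mm of the mat centre, with its top at 75.5 mm. Now the timer, with a look first.

```bash
python3 -m pendant '[{"slide":[30.9,9.5,0],"turn":0},{"slide":[30.9,9.5,0],"turn":0},{"slide":[30.9,9.5,0],"turn":0},{"slide":[30.9,9.5,0],"turn":0},{"slide":[30.9,9.5,0],"turn":0},{"slide":[30.9,9.5,0],"turn":0},{"slide":[30.9,9.5,0],"turn":0},{"slide":[30.9,9.5,0],"turn":0},{"slide":[30.9,9.5,0],"turn":0},{"slide":[30.9,9.5,0],"turn":0}]'|head -2;python3 - <<'E'
from meas import *
m,p,d=snap('wrist','w10');s=read_state()
for zr in ((.065,.09),(.045,.062)): print(band(m,d,zr,((.55,.70),(.08,.26))))
print(s['tool_pos'],s['tcp_rot'],s['gripper_width'])
E
```

```text
t: 16.95
tool_pos: [0.6237, 0.0935, 0.3653]
{'xy': (619.9, 144.3), 'wh': (49.3, 58.3), 'a': 3.6, 'z': np.float64(70.9), 'uv': (264.0, 131.2)}
{'xy': (616.3, 181.5), 'wh': (55.9, 92.6), 'a': 3.6, 'z': np.float64(54.7), 'uv': (262.5, 85.0)}
[0.6239 0.0931 0.3658] [[-0.0631  0.998  -0.0017]
 [ 0.998   0.0631 -0.0003]
 [-0.0002 -0.0017 -1.    ]] 0.07486041742698617
```

```bash
python3 -m pendant '[{"slide":[5.1,0,0],"turn":0},{"slide":[5.1,0,3],"turn":0},{"slide":[5.1,0,7],"turn":0},{"slide":[5.1,0,10],"turn":0},{"slide":[5.1,0,11.4],"turn":0},{"slide":[5.1,0,11.6],"turn":0},{"slide":[5.1,0,11.6],"turn":0},{"slide":[5.1,0,11.6],"turn":0}]'; python3 -m pendant '[{"slide":[0,0,0],"turn":0},{"slide":[0,0,0],"turn":0},{"slide":[0,0,0],"turn":0},{"slide":[0,0,0],"turn":0},{"slide":[0,0,0],"turn":0},{"slide":[0,0,0],"turn":0}]' 3
```

```text
t: 17.8
tool_pos: [0.622, 0.1447, 0.2532]
tcp_rot: [[-0.064, 0.998, 0.004], [0.998, 0.064, 0.001], [0.0, 0.004, -1.0]]
wrist_force: [1.2, 0.6, 0.5]
gripper_width: 0.0749
grip_force: 0.0
t: 18.4
tool_pos: [0.6211, 0.145, 0.2512]
tcp_rot: [[-0.064, 0.998, 0.0], [0.998, 0.064, 0.0], [0.0, 0.0, -1.0]]
wrist_force: [-1.3, -1.1, 2.9]
gripper_width: 0.0497
grip_force: 30.0
```

```bash
python3 -m pendant '[{"slide":[0,0,-1],"turn":0},{"slide":[0,0,-4],"turn":0},{"slide":[0,0,-8],"turn":0},{"slide":[-3,-4,-9],"turn":-0.1},{"slide":[-10.8,-17.6,-9],"turn":-0.434},{"slide":[-10.8,-17.6,-9],"turn":-0.434},{"slide":[-10.8,-17.6,-9],"turn":-0.434},{"slide":[-10.8,-17.6,-8],"turn":-0.434},{"slide":[-10.8,-17.6,-7],"turn":-0.434},{"slide":[-10.8,-17.6,-6],"turn":-0.434}]'|head -2; python3 -m pendant '[{"slide":[0,0,0],"turn":0},{"slide":[0,0,0],"turn":0},{"slide":[0,0,0],"turn":0}]' ;python3 - <<'E'
from meas import *
m,p,d=snap('wrist','w11');s=read_state()
for c in blobs(mask(p,(50,60,90),(85,255,255)),100):
    q=(np.array([plane(m,u,v,.003)[:2] for u,v in c[:,0]])*1000).astype(np.float32);print(cv2.minAreaRect(c)[:2],cv2.minAreaRect(q))
R=np.array(s['tcp_rot']);print(s['tool_pos'],R[:2,:2],np.degrees(np.arctan2(R[1,0],R[0,0])))
E
```

```text
t: 19.4
tool_pos: [0.4529, 0.026, 0.3105]
t: 19.7
tool_pos: [0.4532, 0.0262, 0.3109]
tcp_rot: [[-0.479, 0.878, -0.0], [0.878, 0.479, 0.0], [0.0, -0.0, -1.0]]
wrist_force: [-0.0, 0.2, -0.1]
gripper_width: 0.0498
grip_force: 30.0
((263.5, 129.0), (94.0, 83.0)) ((428.0145568847656, 71.08250427246094), (72.97425842285156, 83.06698608398438), 28.567089080810547)
[0.453  0.0262 0.311 ] [[-0.4787  0.878 ]
 [ 0.878   0.4787]] 118.59807345414929
```

View pics/w11.png

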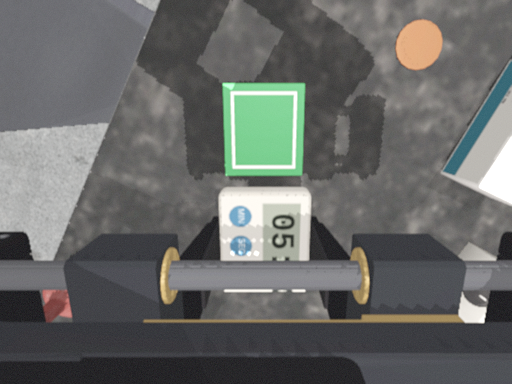

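The green mat is clear at (263,129) and square with the held timer (tool 28.6° against mat 28.57°). Setting it down.

```bash
python3 -m pendant '[{"slide":[5.2,-0.04,2],"turn":0},{"slide":[5.2,-0.04,6],"turn":0},{"slide":[5.2,-0.04,9],"turn":0},{"slide":[5.2,-0.04,10.4],"turn":0},{"slide":[5.2,-0.04,10.9],"turn":0},{"slide":[5.2,-0.04,11.1],"turn":0},{"slide":[5.2,-0.04,11.2],"turn":0},{"slide":[5.2,-0.04,11.2],"turn":0},{"slide":[5.2,-0.04,11.2],"turn":0}]'; python3 -m pendant '[{"slide":[0,0,0.05],"turn":0},{"slide":[0,0,0.1],"turn":0},{"slide":[0,0,0.1],"turn":0}]'
```

```text
t: 20.65
tool_pos: [0.4277, 0.0713, 0.1997]
tcp_rot: [[-0.478, 0.878, 0.002], [0.878, 0.478, 0.0], [-0.001, 0.002, -1.0]]
wrist_force: [-0.6, 0.2, -0.7]
gripper_width: 0.0497
grip_force: 30.0
t: 20.95
tool_pos: [0.4273, 0.0713, 0.1981]
tcp_rot: [[-0.478, 0.878, 0.001], [0.878, 0.478, 0.0], [-0.0, 0.001, -1.0]]
wrist_force: [-0.6, -0.0, 1.5]
gripper_width: 0.0497
grip_force: 30.0
```

```bash
python3 -m pendant '[{"slide":[0,0,0.05],"turn":0},{"slide":[0,0,0.05],"turn":0},{"slide":[0,0,0.05],"turn":0}]'; python3 -m pendant '[{"slide":[0,0,0],"turn":0},{"slide":[0,0,0],"turn":0},{"slide":[0,0,0],"turn":0},{"slide":[0,0,-2],"turn":0},{"slide":[0,0,-6],"turn":0},{"slide":[0,0,-10],"turn":0},{"slide":[-5,0,-14],"turn":0},{"slide":[-5,0,-16],"turn":0},{"slide":[-5,0,-16],"turn":0},{"slide":[-5,0,-16],"turn":0}]' 8.5|head -2;python3 - <<'E'
from meas import *
m,p,d=snap('wrist','w12');s=read_state()
print(band(m,d,(.012,.03),((.36,.50),(.0,.14))))
for c in blobs(mask(p,(50,60,90),(85,255,255)),100):
    q=(np.array([plane(m,u,v,.003)[:2] for u,v in c[:,0]])*1000).astype(np.float32);print(cv2.minAreaRect(q))
R=np.array(s['tcp_rot']);print(s['tool_pos'],R[:2,:2],np.degrees(np.arctan2(R[1,0],R[0,0])),s['gripper_width'])
E
```

```text
t: 21.25
tool_pos: [0.4275, 0.0714, 0.1981]
tcp_rot: [[-0.478, 0.878, 0.0], [0.878, 0.478, -0.0], [-0.0, -0.0, -1.0]]
wrist_force: [-2.5, -1.8, 7.2]
gripper_width: 0.0492
grip_force: 30.0
t: 22.25
tool_pos: [0.451, 0.0273, 0.3573]
{'xy': (428.4, 70.6), 'wh': (49.3, 58.0), 'a': 28.5, 'z': np.float64(17.9), 'uv': (264.7, 130.5)}
((428.12664794921875, 70.96395111083984), (73.23289489746094, 83.052734375), 28.49319839477539)
[0.4505 0.0276 0.3559] [[-0.478   0.8784]
 [ 0.8784  0.478 ]] 118.55393386701458 0.0853438159112901
```

The timer is within 0.5 mm and on the mat's angle. Now the carton.

```bash
python3 -m pendant '[{"slide":[0,19.5,0],"turn":0.434},{"slide":[0,19.5,0],"turn":0.434},{"slide":[0,19.5,0],"turn":0.434},{"slide":[0,19.5,0],"turn":0.434},{"slide":[0,19.5,0],"turn":0.434},{"slide":[0,19.5,0],"turn":0.434},{"slide":[0,19.5,0],"turn":0.434},{"slide":[0,19.5,0],"turn":0.434}]'|head -2;python3 - <<'E'
from meas import *
m,p,d=snap('wrist','w13');s=read_state()
print(band(m,d,(.045,.066),((.55,.70),(.08,.26))))
R=np.array(s['tcp_rot']);print(s['tool_pos'],R[:2,:2],np.degrees(np.arctan2(R[1,0],R[0,0])),s['gripper_width'])
E
```

```text
t: 23.1
tool_pos: [0.6211, 0.1202, 0.357]
{'xy': (616.8, 173.4), 'wh': (55.9, 108.8), 'a': 3.6, 'z': np.float64(54.7), 'uv': (263.0, 125.3)}
[0.6213 0.1202 0.3575] [[-0.0639  0.998 ]
 [ 0.998   0.0639]] 93.66340582259298 0.08496289800818953
```

```bash
python3 -m pendant '[{"slide":[5.34,-0.11,0],"turn":0},{"slide":[5.34,-0.11,3],"turn":0},{"slide":[5.34,-0.11,7],"turn":0},{"slide":[5.34,-0.11,11],"turn":0},{"slide":[5.34,-0.11,14],"turn":0},{"slide":[5.34,-0.11,15.3],"turn":0},{"slide":[5.34,-0.11,15.3],"turn":0},{"slide":[5.34,-0.11,15.3],"turn":0}]'; python3 -m pendant '[{"slide":[0,0,0],"turn":0},{"slide":[0,0,0],"turn":0},{"slide":[0,0,0],"turn":0},{"slide":[0,0,0],"turn":0},{"slide":[0,0,0],"turn":0},{"slide":[0,0,0],"turn":0}]' 3
```

```text
t: 23.95
tool_pos: [0.6183, 0.1738, 0.2061]
tcp_rot: [[-0.064, 0.998, 0.003], [0.998, 0.064, 0.001], [0.0, 0.003, -1.0]]
wrist_force: [0.4, 0.1, 0.1]
gripper_width: 0.0849
grip_force: 0.0
t: 24.55
tool_pos: [0.6179, 0.174, 0.2048]
tcp_rot: [[-0.064, 0.998, 0.0], [0.998, 0.064, 0.0], [0.0, 0.0, -1.0]]
wrist_force: [-1.6, 0.4, 4.1]
gripper_width: 0.0559
grip_force: 30.0
```

```bash
python3 -m pendant '[{"slide":[0,0,-1],"turn":0},{"slide":[0,0,-4],"turn":0},{"slide":[0,0,-8],"turn":0},{"slide":[0,0,-12],"turn":0},{"slide":[0,0,-16],"turn":0},{"slide":[0,0,-19],"turn":0},{"slide":[0,0,-20],"turn":0},{"slide":[0,0,-20],"turn":0}]'; python3 -m pendant '[{"slide":[-61,-28,0],"turn":0.303},{"slide":[-61,-28,0],"turn":0.303},{"slide":[-61,-28,0],"turn":0.303},{"slide":[-61,-28,0],"turn":0.303},{"slide":[-61,-28,0],"turn":0.303},{"slide":[-61,-28,0],"turn":0.303},{"slide":[-61,-28,0],"turn":0.303},{"slide":[-61,-28,0],"turn":0.303},{"slide":[-61,-28,0],"turn":0.303},{"slide":[-61,-28,0],"turn":0.303}]'
```

```text
t: 25.35
tool_pos: [0.6179, 0.1739, 0.4061]
tcp_rot: [[-0.064, 0.998, 0.003], [0.998, 0.064, 0.001], [0.0, 0.004, -1.0]]
wrist_force: [-0.1, -0.4, -0.9]
gripper_width: 0.0558
grip_force: 30.0
t: 26.35
tool_pos: [0.4373, -0.2944, 0.401]
tcp_rot: [[0.236, 0.972, -0.003], [0.972, -0.236, 0.003], [0.002, -0.004, -1.0]]
wrist_force: [0.6, -0.2, -0.2]
gripper_width: 0.0555
grip_force: 30.0
```

```bash
python3 -m pendant '[{"slide":[-17,-2.1,0],"turn":0},{"slide":[-17,-2.1,0],"turn":0},{"slide":[-17,-2.1,0],"turn":0},{"slide":[-17,-2.1,0],"turn":0},{"slide":[-17,-2.1,0],"turn":0},{"slide":[-17,-2.1,0],"turn":0},{"slide":[-17,-2.1,0],"turn":0}]'|head -2;python3 - <<'E'
from meas import *
m,p,d=snap('wrist','w14');s=read_state()
for c in blobs(mask(p,(98,90,110),(120,255,255)),200):
    q=(np.array([plane(m,u,v,.003)[:2] for u,v in c[:,0]])*1000).astype(np.float32);print(cv2.minAreaRect(c)[:2],cv2.minAreaRect(q))
z=s['tool_pos'][2]
print(band(m,d,(z-.17,z-.13),((.2,.6),(-.6,-.3))))
R=np.array(s['tcp_rot']);print(s['tool_pos'],R[:2,:2],np.degrees(np.arctan2(R[1,0],R[0,0])))
E
```

```text
t: 27.05
tool_pos: [0.3786, -0.4522, 0.4026]
((263.0, 64.0), (124.0, 70.0)) ((404.9285583496094, -337.38580322265625), (131.0723419189453, 77.2515640258789), 76.2037124633789)
{'xy': (386.2, -422.0), 'wh': (51.0, 84.0), 'a': 76.4, 'z': np.float64(252.6), 'uv': (264.5, 224.9)}
[ 0.3788 -0.4521  0.4031] [[ 0.2349  0.972 ]
 [ 0.972  -0.2349]] 76.41606780754425
```

View pics/w14.png

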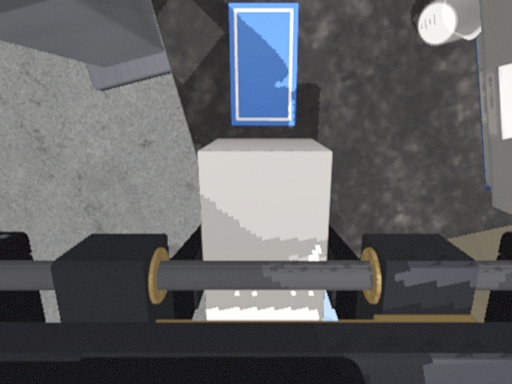

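The blue mat is clear at (263,64), at 76.2° against the tool's 76.4°. The carton's front top edge is at row 152, i.e. 55 mm ahead of the grasp, so it is centred in the fingers. Setting it down.

```bash
python3 -m pendant '[{"slide":[11.9,-0.18,0],"turn":0.003},{"slide":[11.9,-0.18,3],"turn":0.003},{"slide":[11.9,-0.18,7],"turn":0.003},{"slide":[11.9,-0.18,11],"turn":0.003},{"slide":[11.9,-0.18,15],"turn":0.003},{"slide":[11.9,-0.18,17.5],"turn":0.003},{"slide":[11.9,-0.18,18.8],"turn":0.003},{"slide":[11.9,-0.18,19.2],"turn":0.003},{"slide":[11.9,-0.18,19.4],"turn":0.003},{"slide":[11.9,-0.18,19.4],"turn":0.003}]'; python3 -m pendant '[{"slide":[0,0,0],"turn":0},{"slide":[0,0,0.05],"turn":0},{"slide":[0,0,0.05],"turn":0}]'
```

```text
t: 28.1
tool_pos: [0.4053, -0.3377, 0.2118]
tcp_rot: [[0.239, 0.971, 0.002], [0.971, -0.239, -0.002], [-0.001, 0.002, -1.0]]
wrist_force: [-0.4, 0.6, -1.3]
gripper_width: 0.0557
grip_force: 30.0
t: 28.4
tool_pos: [0.4048, -0.3375, 0.2104]
tcp_rot: [[0.239, 0.971, 0.001], [0.971, -0.239, -0.001], [-0.001, 0.001, -1.0]]
wrist_force: [-0.1, -0.0, -1.1]
gripper_width: 0.0559
grip_force: 30.0
```

```bash
python3 -m pendant '[{"slide":[0.13,0,0],"turn":0},{"slide":[0.13,0,0.1],"turn":0},{"slide":[0.13,0,0.15],"turn":0},{"slide":[0.13,0,0.2],"turn":0},{"slide":[0.13,0,0.2],"turn":0},{"slide":[0.13,0,0.2],"turn":0}]'
```

```text
t: 29.0
tool_pos: [0.405, -0.336, 0.2078]
tcp_rot: [[0.239, 0.971, -0.0], [0.971, -0.239, 0.0], [0.0, -0.0, -1.0]]
wrist_force: [-0.5, 0.5, -1.1]
gripper_width: 0.0559
grip_force: 30.0
```

```bash
python3 -m pendant '[{"slide":[0,0,0.05],"turn":0},{"slide":[0,0,0.05],"turn":0},{"slide":[0,0,0.05],"turn":0}]'
```

```text
t: 29.3
tool_pos: [0.405, -0.336, 0.2078]
tcp_rot: [[0.239, 0.971, -0.0], [0.971, -0.239, 0.0], [0.0, -0.0, -1.0]]
wrist_force: [-2.4, 2.7, 5.0]
gripper_width: 0.0561
grip_force: 30.0
```

Contact at 5 N. Releasing, backing away and checking from the fixed cameras.

```bash
python3 -m pendant '[{"slide":[0,0,0],"turn":0},{"slide":[0,0,0],"turn":0},{"slide":[0,0,0],"turn":0},{"slide":[0,0,0],"turn":0},{"slide":[0,0,-3],"turn":0},{"slide":[0,0,-7],"turn":0},{"slide":[0,0,-11],"turn":0},{"slide":[0,0,-15],"turn":0},{"slide":[-6,0,-18],"turn":0},{"slide":[-8,0,-18],"turn":0}]' 8.5|head -2; python3 -m pendant '[{"slide":[0,0,0],"turn":0},{"slide":[0,0,0],"turn":0},{"slide":[0,0,0],"turn":0}]'|head -2;python3 - <<'E'
from meas import *
m,p,d=snap('wrist','w15');s=read_state()
print('carton',band(m,d,(.05,.075),((.3,.5),(-.45,-.24))))
for c in blobs(mask(p,(98,90,110),(120,255,255)),100):
    q=(np.array([plane(m,u,v,.003)[:2] for u,v in c[:,0]])*1000).astype(np.float32);print(cv2.minAreaRect(q))
print(s['tool_pos'],s['gripper_width'])
mt,pt,dt=snap('top','top1');q=np.load('pics/top0.npz')
for n,zr,b in (('stopper',(.02,.04),((.37,.45),(.2,.29))),('dropper',(.06,.09),((.5,.6),(-.22,-.12))),('timer',(.012,.03),((.36,.5),(0,.14))),('bulb',(.02,.09),((.28,.4),(-.19,-.08))),('ybottle',(.08,.11),((.45,.65),(.3,.45)))):
    print(n,band(mt,q['d'],zr,b),band(mt,dt,zr,b))
cv2.imwrite('pics/fin.png',cv2.cvtColor(np.hstack([cv2.resize(p,(400,300)),cv2.resize(pt[130:280,80:280],(400,300))]),cv2.COLOR_RGB2BGR))
E
```

```text
t: 30.3
tool_pos: [0.3861, -0.4149, 0.3918]
t: 30.6
tool_pos: [0.3858, -0.4128, 0.386]
carton {'xy': (405.5, -336.5), 'wh': (108.4, 55.9), 'a': 76.1, 'z': np.float64(57.7), 'uv': (265.5, 97.3)}
((404.91644287109375, -337.15704345703125), (130.20167541503906, 77.1351089477539), 76.16514587402344)
[ 0.3859 -0.4126  0.386 ] 0.08537351134292828
stopper None {'xy': (409.5, 240.2), 'wh': (17.9, 21.2), 'a': 0.6, 'z': np.float64(28.8), 'uv': (172.5, 228.9)}
dropper None {'xy': (546.0, -168.2), 'wh': (21.0, 23.9), 'a': 0.7, 'z': np.float64(75.5), 'uv': (310.7, 182.3)}
timer None {'xy': (428.5, 70.6), 'wh': (49.1, 59.2), 'a': 27.5, 'z': np.float64(18.8), 'uv': (229.6, 223.6)}
bulb {'xy': (340.8, -141.8), 'wh': (43.2, 44.1), 'a': 0.5, 'z': np.float64(43.8), 'uv': (301.2, 254.1)} {'xy': (339.3, -141.9), 'wh': (43.9, 46.2), 'a': 89.4, 'z': np.float64(43.8), 'uv': (301.4, 254.0)}
ybottle {'xy': (556.9, 368.7), 'wh': (29.4, 29.6), 'a': 0.7, 'z': np.float64(96.1), 'uv': (125.2, 175.2)} {'xy': (555.4, 369.9), 'wh': (33.9, 27.7), 'a': 46.7, 'z': np.float64(96.7), 'uv': (124.4, 175.4)}
```

View pics/fin.png

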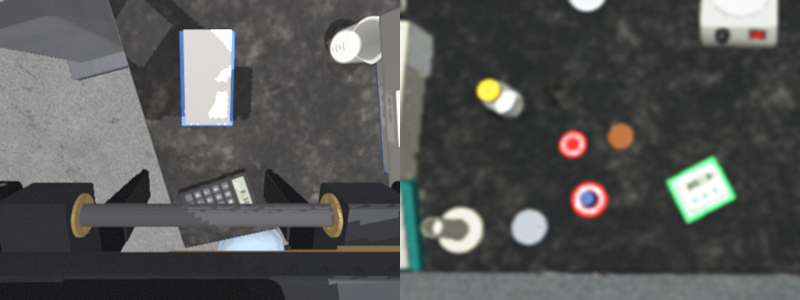

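The left panel shows the carton centred on the blue mat at (207,77), within 1 mm and 0.1°. The right panel shows the stopper (589,198) and timer (701,190) on their mats. The bulb and the yellow-capped bottle have not moved.

```bash
python3 -c "
from station import *
print(hand_in())"
```

```text
the job is handed in; nothing more can be done
None
```

The job is handed in: the stopper, dropper, timer and carton each stand on their own mat, within about 2 mm of centre and placed in the order asked, and the bulb and yellow-capped bottle stand where they were (about 31 s of the 118 s used).

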